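Space a joint and hold the relief tile tight against it

TASK

Take the wooden spacer from its rest and set it, fully home and about midway along, into the joint beside the loose relief tile that is wide enough to take it as the tile now lies, then let go of the spacer. Then push the relief tile, flat on the board, along the row until it is tight and square against the spacer and the spacer tight against the border tile, and finish while still holding the tile firmly pressed there, touching only the tile. Leave the wooden wedge, the glass jar and the white mains adapter where they are.

Things in the scene. Friction and masses are not known exactly. Their poses are not given: they have to be found in the camera images.
- board: fixed plywood setting board on the table, 150 mm (its x) by 300 mm (its y), 12 mm thick; tiles lie on its upper face in a row along its y. A low batten (8 mm above that face, 10 mm wide) runs along each long edge. Origin: centre of its underside, on the table; z up
- short_tile: border tile of terracotta, immovably glued to the board near one end (which end varies); 110 mm along its x, 56 mm along its y (the row), 18 mm thick. Origin: centre of its underside, on the board's upper face; axes parallel to the board's
- long_tile: border tile of terracotta, immovably glued to the board near the other end; 110 mm along its x, 78 mm along its y (the row), 18 mm thick. Origin: centre of its underside; axes parallel to the board's
- relief_tile: loose relief tile of terracotta, 110 x 110 mm and 18 mm thick, 0.3 to 0.6 kg, lying on the board between the two border tiles, free to slide; a joint some 15 to 19 mm wide is open on one side of it and one of 4 to 8 mm on the other. In the middle of its top stands a square boss, 28 x 28 mm, 30 mm high (its top 48 mm above the tile's underside), sides parallel to the tile's edges. Origin: centre of its underside; z up, y along the row
- spacer: wooden joint spacer, 0.05 kg. From below: a blade 10 mm thick (its y), 50 mm long (its x), 12 mm deep, slightly narrowed at the foot; a flat head 34 mm (y) by 50 mm (x), 8 mm thick; on it an upright grip fin 10 mm thick (y), 40 mm long (x), 30 mm high (whole height 50 mm). Fully home, the head lies on the tops of the tiles on both sides, the blade's foot 6 mm clear of the board. It stands at first in the slot of its rest. Origin: middle of the blade's foot; z up
- rest: fixed wooden rest block on the table, left or right of the board, 60 mm (x) by 66 mm (y), 18 mm high, with a 16 mm wide slot along its x in which the spacer's blade stands, its head on the block's top. Origin: centre of its underside
- wedge: bare wooden wedge, 72 x 30 mm, rising in steps from 6 to 21 mm high, lying on the table (bystander). Origin: centre of its underside
- jar: closed glass jar, 60 mm wide, 80 mm high, on the left (bystander). Origin: centre of its foot
- adapter: white plastic mains adapter, 50 x 50 x 28 mm, on the right (bystander). Origin: centre of its underside
Mind the look-alikes: they are no part of the job. Leave any grey or turquoise look-alike of the relief_tile alone.

How it is judged:
On the way:
1. the spacer stands fully home in the wide joint, midway along, let go (z of spacer in the frame of relief_tile between 0.002 and 0.009 m and angle between spacer's own z axis and vertical below 0.08 rad and y of spacer in the frame of short_tile between -0.048 and 0.048 m and x of spacer in the frame of board between -0.022 and 0.022 m and contact force between spacer and the fingers below 0.3 N and contact force between spacer and the arm below 0.3 N), for 0.2 s.
At the end, for the whole second after the job is handed in: Spacer home in the joint first wide: foot 2-9 mm over the board, upright 0.08 rad, 22 mm from mid-joint, untouched. Robot on the tile (>2 N), tile on spacer and spacer on short border tile >3 N each; both square within 0.06 rad, tile flat (0.05 rad, 3 mm), at rest; wedge, jar, adapter within 40 mm (all of step 1 and contact force between relief_tile and spacer above 3 N and contact force between spacer and short_tile above 3 N and (contact force between relief_tile and the fingers above 2 N or contact force between relief_tile and the arm above 2 N) and angle between the y axis of each of relief_tile, spacer and the y axis of board, either way round below 0.06 rad and angle between relief_tile's own z axis and vertical below 0.05 rad and z of relief_tile in the frame of board between 0.009 and 0.0155 m and linear speed of each of relief_tile, spacer below 0.01 m/s); the arm keeps its last pose, push and grip.
It fails at once if the wedge, the jar or the adapter is moved by more than 40 mm (distance of any of wedge, jar, adapter from where it was at the start of the episode above 0.04 m).
It also fails if it takes over 61 s, if anything falls off the work surface, if the arm or the gripper's body presses on something with over 40 N, if the wrist force passes 120 N, or if a joint passes its speed limit or range.

ROBOT

A 6-joint arm with a two-finger parallel gripper is mounted at the origin on the work surface. World frame = base frame: x ahead of the robot, y to its left, z up, the work surface at z = 0. Lengths are in m, angles in rad, forces in N, time in s.
With the tool pointing down it reaches from about 0.325 to 0.925 m from the base axis. Payload 3.1 kg.
Tool frame: the origin (TCP) lies between the finger pads; the fingertips stand 8 mm ahead of it and the grasp point (between the pads) lies 11 mm behind it; z points along the fingers, y is the line along which they close (so a half turn about z gives the same grasp; the last joint's range is limited). The gripper opens to 85 mm and grips with 20 to 120 N. Pads are 22 mm wide; open, the fingers measure 114 mm over their backs; the gripper's body (76 mm by 85 mm) begins 54 mm behind the grasp point. The pads swing forward as they close: fully open they stand 13 mm farther back than shut.
Start: joints at [1.073, 0.217, 1.613, -0, 1.311, -0.112], TCP at [0.235, 0.579, 0.239] pointing down, gripper open.
Joint ranges: [-2.75, 2.75], [-0.78, 2.1], [0.31, 2.55], [-1.13, 4.27], [0.13, 2.63], [-2.58, 2.58]. Speed limits (rad/s): [2.79, 2.79, 3.14, 3.14, 3.14, 3.14].

INTERFACE

Orientations are given as a rotation vector (axis times angle).
In Python, from station import r gives the robot as it stands.
- The arm moves only by the tool servo_tool, never from a script. Its argument "rows" is a list of rows, each an object with "delta_pos": the shift along the tool's x, y, z in m, a list of three; "angular": the turn, a rotation vector about the tool's x, y, z in rad, a list of three; "claw": the opening, from 0 (shut) to 1 (fully open). In form: [{"delta_pos": [dx, dy, dz], "angular": [rx, ry, rz], "claw": claw}, ...]. A call has 1 to 5 rows; each row is the pose to reach, as a shift and turn from the pose commanded when the call began, along the tool's axes at that moment; what a row does not reach only later rows make up. A row lasts 1/12 s, in which the tool goes at most 41.7 mm and 7.16 degrees, less where a joint would pass 70% of its speed; a pose out of reach is approached as far as the arm can. A call with a gripper value outside its range is refused whole. The fingers move at their own pace and stop on an object; "newtons" is the grip in N (left out, the last holds). Time passes only in rows, so rows that repeat a pose let the fingers close. It gives the time, the measured TCP pose, the force, the opening and the grip force at its end, in the units of the state.
- r.get_obs(): the state, without advancing time (a new reading comes with each control period).
- r.grab_frame(name): name is "scene" or "top"; returns the picture (400x640x3 uint8, red, green, blue); there is no depth.
- r.get_calibration(name): a dict with "fx", "fy", "cx", "cy" (pixels), "distortion" ([k1, k2, p1, p2, k3] as OpenCV has them; the pictures are not rectified), "R" (3x3) and "t" (3): a world point X has camera coordinates R X + t. Camera axes: x right, y down, z forward; pixel columns grow to the right and rows downward; lengths in m; the calibration is good to about 2 mm. A picture is of the moment at which its call begins. get_calibration takes no time and is no camera call.
- r.finish_job(): hands the job in; it is judged then, once.
Trained networks look in the newest picture that a camera, given by its name, has taken for a name from the list of things; names that differ only in an ending like _2 or _b are one class to them, and where a whole thing is asked for, a point or a joint stands for the part that bears it (a point fixed in the world has none). Each returns a list of dicts, best first, with "score" (0 to 1); they miss things now and then, are a little off and sometimes report something else, mostly with a low value. They report only what shows in the picture. A call takes as long as a camera call. They do not tell look-alikes from the thing itself.
- r.search_frame(query, camera): "centre" ([row, column] in pixels, amid what is visible of it).
- r.outline_of(query, camera): "mask" (400x640 bool, what is visible of it) and "centre" ([row, column] in pixels, amid what is visible of it).
- r.place_of(query, camera): "centre" ([row, column] in pixels: a listed point, or the origin of a listed thing).
The state is a dict: "time_s": time; "joint_pos": joint angles; "qvel": joint speeds; "effort": joint torques, N m; "tcp_pos": TCP position; "ee_rot": TCP orientation; "ft_force": force on the tool from outside, world axes, zero at the start; "moment": the same for the moment, N m; "opening": opening from 0.0 (shut) to 1.0 (fully open); "grip_force": force on a finger pad.
Only numpy, scipy, OpenCV 4.12 (cv2) and the standard library are available. Lean on these libraries where they do the work, as an engineer would, in place of code of your own. Each camera call takes 0.05 s, during which the arm holds its last target. There are 200 camera calls.

## Working session

There is one attempt and no reset: what is moved stays moved. The work goes in short steps, Python scripts to look and compute and a tool call to move; the robot and the scene stay as the last step left them, time stands still between calls to the robot, and variables do not carry over. Pictures are saved under pics/ and viewed, at most 13 in all, crops included, and the job is handed in when it is done.

Besides the shell and the picture viewer there is one more tool, called after "Request:" by a JSON object that holds its "method" and its "body". servo_tool: Moves the arm, as the interface text tells. Its arguments: {"type":"object","properties":{"rows":{"type":"array","items":{"type":"object","properties":{"delta_pos":{"type":"array","items":{"type":"number"}},"angular":{"type":"array","items":{"type":"number"}},"claw":{"type":"number"}}}},"newtons":{"type":"number"}},"required":["rows"]}

```bash
ls; mkdir -p pics; cat > h.py <<'E'
import numpy as np,cv2
from station import r
from scipy.spatial.transform import Rotation as Ro
def cal(n):
    c=r.get_calibration(n);K=np.array([[c['fx'],0,c['cx']],[0,c['fy'],c['cy']],[0,0,1.]])
    return K,np.array(c['distortion'],float),np.array(c['R']),np.array(c['t'])
def back(n,rc,z):
    K,D,R,t=cal(n);rc=np.atleast_2d(rc).astype(float)
    p=cv2.undistortPoints(rc[:,None,::-1].copy(),K,D)[:,0]
    d=np.c_[p,np.ones(len(p))]@R;o=-R.T@t
    return o+d*((z-o[2])/d[:,2])[:,None]
def proj(n,X):
    K,D,R,t=cal(n);p=cv2.projectPoints(np.atleast_2d(X).astype(float),cv2.Rodrigues(R)[0],t,K,D)[0][:,0];return p[:,::-1]
def save(n,f):
    im=r.grab_frame(n);cv2.imwrite('pics/'+f,im[:,:,::-1]);return im
E
python3 - <<'E'
from h import *
a=save('top','top0.png');b=save('scene','sc0.png')
for n in('top','scene'):
    c=cal(n);print(n,-c[2].T@c[3])
    for q in['board','short_tile','long_tile','relief_tile','spacer','rest','wedge','jar','adapter']:
        print(n,q,[(np.round(d['centre']),round(d['score'],2)) for d in r.place_of(q,n)])
cv2.imwrite('pics/both.png',cv2.resize(np.vstack([a,b])[:,:,::-1],(480,600)))
E
```

```text
pics
top [0.20226682 0.0047301  1.16570533]
top board []
top short_tile [(array([174., 295.]), 0.85)]
top long_tile [(array([178., 361.]), 0.66)]
top relief_tile [(array([174., 327.]), 0.81), (array([247., 344.]), 0.71), (array([271., 229.]), 0.6)]
top spacer [(array([191., 220.]), 0.6)]
top rest [(array([190., 223.]), 0.68)]
top wedge [(array([220., 443.]), 0.78)]
top jar [(array([220., 441.]), 0.34)]
top adapter [(array([155., 433.]), 0.72)]
scene [1.03246345 0.58192759 0.75366795]
scene board [(array([230., 293.]), 0.58)]
scene short_tile [(array([247., 318.]), 0.83)]
scene long_tile [(array([204., 267.]), 0.94)]
scene relief_tile [(array([229., 441.]), 0.97), (array([184., 330.]), 0.89), (array([157., 252.]), 0.23)]
scene spacer [(array([284., 400.]), 0.92)]
scene rest [(array([278., 399.]), 0.68), (array([233., 295.]), 0.5)]
scene wedge [(array([156., 252.]), 0.62)]
scene jar [(array([321., 375.]), 0.71)]
scene adapter [(array([185., 198.]), 0.61)]
```

View pics/top0.png

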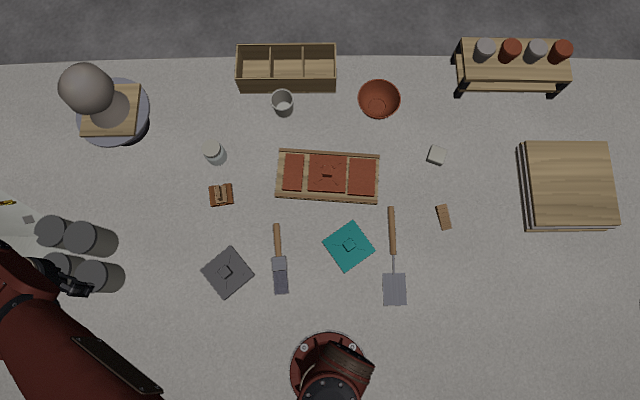

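View pics/sc0.png

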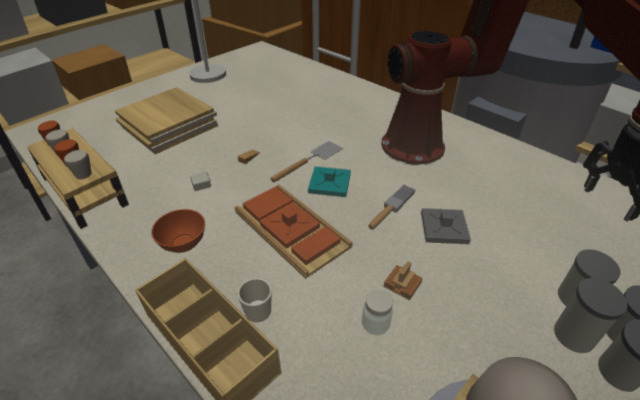

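The top picture shows the board at columns 276–380, rows 150–203, and the rest with the spacer at (191,221). There are three relief-tile candidates: terracotta at top (174,327), turquoise at (247,346) and grey at (271,227). The terracotta one is right because it lies on the board between the border tiles. I'll enlarge it to confirm and measure.

```bash
python3 - <<'E'
from h import *
a=cv2.imread('pics/top0.png');b=cv2.imread('pics/sc0.png')
A=cv2.resize(a[145:210,200:390],None,fx=4,fy=4,interpolation=cv2.INTER_CUBIC)
B=cv2.resize(b[180:300,230:430],None,fx=3.8,fy=2.7,interpolation=cv2.INTER_CUBIC)
cv2.imwrite('pics/c1.png',np.vstack([A[:,:760],B])[:600])
# terracotta mask per tile, top view
def rects(im,n,z,sl):
    hsv=cv2.cvtColor(im,cv2.COLOR_BGR2HSV);m=np.zeros(im.shape[:2],np.uint8)
    m[sl]=(cv2.inRange(hsv,(0,120,60),(12,255,255)))[sl]
    k,l,s,c=cv2.connectedComponentsWithStats(m,connectivity=4)
    for i in range(1,k):
        if s[i,4]<150: continue
        p=np.argwhere(l==i);w=back(n,p,z)[:,:2]
        rc=cv2.minAreaRect((w*1000).astype(np.float32));print(n,s[i],np.round(w.mean(0),4),rc)
rects(a,'top',.030,np.s_[145:210,270:390])
rects(b,'scene',.030,np.s_[180:275,230:355])
for q,z in[('short_tile',.012),('relief_tile',.012),('long_tile',.012),('spacer',.006),('rest',0)]:
    for n in('top','scene'):
        for d in r.place_of(q,n): print(q,n,np.round(back(n,d['centre'],z)[0],4),round(d['score'],2))
E
```

```text
top [282 153  22  39 695] [0.5504 0.0968] ((550.3074951171875, 96.95570373535156), (55.37102508544922, 112.63919830322266), 85.39615631103516)
top [ 307  154   40   39 1348] [ 0.5471 -0.0014] ((546.0292358398438, -1.3767204284667969), (108.08343505859375, 113.48627471923828), 86.27312469482422)
top [348 158  28  39 968] [ 0.5355 -0.1015] ((534.8019409179688, -101.33068084716797), (76.8016357421875, 112.14657592773438), 85.46256256103516)
scene [ 244  187   76   61 2404] [ 0.5491 -0.0335] ((547.408935546875, -39.23486328125), (204.8950653076172, 119.95272064208984), 84.46883392333984)
scene [292 226  48  38 940] [0.5577 0.1009] ((555.9708251953125, 100.81050109863281), (64.33727264404297, 116.49375915527344), 85.3042221069336)
short_tile top [0.5498 0.093  0.012 ] 0.85
short_tile scene [0.5488 0.1    0.012 ] 0.83
relief_tile top [ 0.5486 -0.0016  0.012 ] 0.81
relief_tile top [ 0.3337 -0.0469  0.012 ] 0.71
relief_tile top [0.2685 0.2739 0.012 ] 0.6
relief_tile scene [0.284  0.2817 0.012 ] 0.97
relief_tile scene [ 0.3499 -0.0484  0.012 ] 0.89
relief_tile scene [ 0.4209 -0.3169  0.012 ] 0.23
long_tile top [ 0.5345 -0.1021  0.012 ] 0.66
long_tile scene [ 0.5337 -0.1099  0.012 ] 0.94
spacer top [0.4995 0.3115 0.006 ] 0.6
spacer scene [0.4965 0.3069 0.006 ] 0.92
rest top [0.5053 0.3059 0.    ] 0.68
rest scene [0.4808 0.2936 0.    ] 0.68
rest scene [0.5481 0.0155 0.    ] 0.5
```

View pics/c1.png

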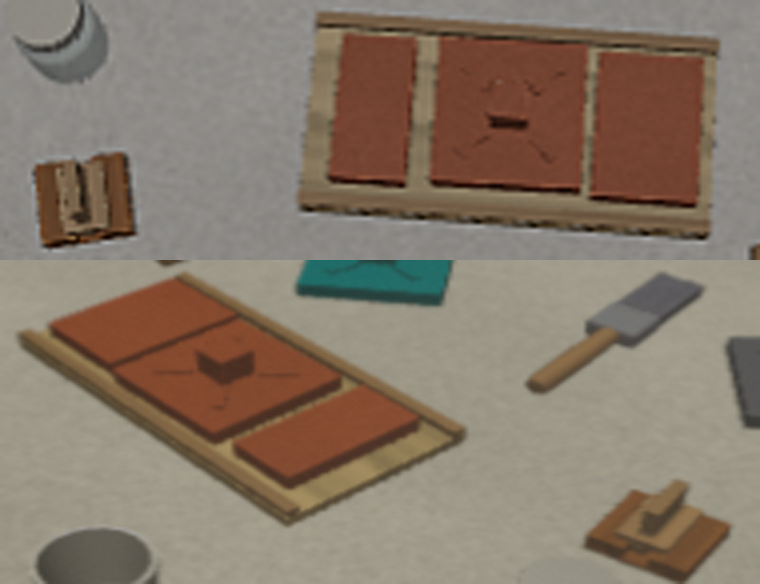

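The crop confirms it: the terracotta tile lies between the border tiles, with its wide joint on the short tile's side (+y). Next, rectified views for finer poses.

```bash
cat >> h.py <<'E'
def warp(im,n,c,yaw,z,hx,hy,s=.0005):
    u=np.arange(hx,-hx,-s);v=np.arange(hy,-hy,-s)  # rows: x down from +, cols: y from +
    U,V=np.meshgrid(u,v,indexing='ij');cs,sn=np.cos(yaw),np.sin(yaw)
    P=np.c_[(c[0]+cs*U-sn*V).ravel(),(c[1]+sn*U+cs*V).ravel(),np.full(U.size,z)]
    q=proj(n,P).astype(np.float32)
    return cv2.remap(im,q[:,1].reshape(U.shape),q[:,0].reshape(U.shape),cv2.INTER_CUBIC)
E
python3 - <<'E'
from h import *
I={'top':cv2.imread('pics/top0.png'),'scene':cv2.imread('pics/sc0.png')}
Y=-.078
rows=[]
for n in I:
    w=warp(I[n],n,(.5465,.0),Y,.030,.045,.16)
    lab=cv2.cvtColor(w,cv2.COLOR_BGR2LAB).astype(float)
    for nm,sl in(('far',slice(10,50)),('near',slice(120,160))):
        p=lab[sl,:,1].mean(0); g=np.gradient(cv2.GaussianBlur(p[None],(0,0),3)[0])
        pk=[i for i in range(2,len(g)-2) if abs(g[i])==abs(g[i-2:i+3]).max() and abs(g[i])>.25]
        print(n,nm,[(round(160-i*.5,1),round(g[i],2)) for i in pk])
    rows.append(w)
W=np.vstack([cv2.copyMakeBorder(x,0,4,0,0,cv2.BORDER_CONSTANT) for x in rows])
f=[]
for n in I:
  for z in(.026,.056):
    f.append(warp(I[n],n,(.498,.309),.12,z,.04,.04))
f=np.vstack([np.hstack(f[:2]),np.hstack(f[2:])])
h=max(W.shape[0],f.shape[0])
pad=lambda x:cv2.copyMakeBorder(x,0,h-x.shape[0],0,5,cv2.BORDER_CONSTANT)
O=np.hstack([cv2.resize(pad(W)[:,150:600],None,fx=1,fy=1),pad(f)]);print(O.shape)
cv2.imwrite('pics/w1.png',O)
E
```

```text
top far [(124.5, np.float64(1.72)), (69.0, np.float64(-2.01)), (53.0, np.float64(1.92)), (-55.0, np.float64(-1.79)), (-63.0, np.float64(1.97)), (-140.5, np.float64(-1.83))]
top near [(125.0, np.float64(1.88)), (69.5, np.float64(-1.94)), (52.5, np.float64(1.81)), (-56.0, np.float64(-1.88)), (-63.5, np.float64(2.13)), (-140.5, np.float64(-1.84))]
scene far [(134.0, np.float64(0.66)), (124.0, np.float64(1.01)), (69.0, np.float64(-1.37)), (62.5, np.float64(0.46)), (52.0, np.float64(0.9)), (-58.0, np.float64(-0.78)), (-65.5, np.float64(0.81)), (-142.0, np.float64(-1.38))]
scene near [(134.5, np.float64(0.71)), (124.0, np.float64(1.04)), (68.5, np.float64(-1.45)), (62.5, np.float64(0.58)), (52.0, np.float64(0.87)), (-15.5, np.float64(0.53)), (-58.5, np.float64(-0.8)), (-65.0, np.float64(0.74)), (-142.0, np.float64(-1.51))]
(368, 775, 3)
```

View pics/w1.png

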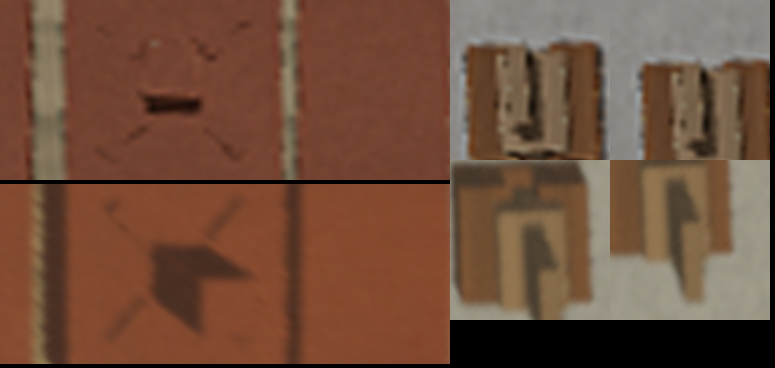

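```bash
cat >> h.py <<'E'
def to(p,yaw):
    # tool down with tool y axis along board-y of given yaw (either way): pick nearer half-turn
    o=r.get_obs();R=Ro.from_rotvec(o['ee_rot']);t=np.array(o['tcp_pos'])
    best=None
    for k in(0,np.pi):
        T=Ro.from_euler('z',yaw+k)*Ro.from_euler('x',np.pi)
        a=(R.inv()*T).as_rotvec()
        if best is None or np.linalg.norm(a)<np.linalg.norm(best): best=a
    print('t',round(o['time_s'],2),'tcp',np.round(t,4),'dpos',np.round(R.inv().apply(np.array(p)-t),4),'ang',np.round(best,4),'j6',round(o['joint_pos'][5],2),'F',np.round(o['ft_force'],1),'open',round(o['opening'],3),'grip',o['grip_force'])
E
python3 - <<'E'
from h import *
I={'top':cv2.imread('pics/top0.png'),'scene':cv2.imread('pics/sc0.png')}
for yw in(.12,.16):
  for n in I:
    w=warp(I[n],n,(.4905,.3067),yw,.026,.022,.045).astype(float)
    f=cv2.GaussianBlur(w[:,:,1]-w[:,:,2],(0,0),2) 
    for nm,sl in(('far',slice(4,34)),('near',slice(54,84))):
        g=np.gradient(f[sl].mean(0));pk=[i for i in range(3,len(g)-3) if abs(g[i])==abs(g[i-3:i+4]).max() and abs(g[i])>.7]
        print(yw,n,nm,[(round(45-i*.5,1),round(float(g[i]),1)) for i in pk])
to((.4905,.3067,.12),.14)
E
```

```text
0.12 top far [(37.5, 0.8), (33.5, -6.1), (29.5, 1.2), (18.0, 1.3), (3.0, 1.1), (-2.5, -1.0), (-18.0, -1.3), (-32.5, 3.3)]
0.12 top near [(32.5, -5.1), (28.0, 1.3), (17.5, 1.5), (2.5, 0.8), (-4.0, -1.1), (-19.0, -1.5), (-33.0, 3.3)]
0.12 scene far [(37.0, -2.9), (20.0, 1.2), (15.5, -0.7), (5.5, 1.0), (-6.5, -0.8), (-17.5, -0.8), (-28.0, 3.8)]
0.12 scene near [(36.5, -3.4), (19.0, 1.3), (4.0, 1.6), (-3.0, -1.5), (-18.5, -1.1), (-28.5, 3.7)]
0.16 top far [(37.0, 0.8), (33.0, -6.0), (29.0, 1.1), (17.5, 1.3), (2.5, 1.2), (-2.5, -1.1), (-18.0, -1.4), (-32.5, 3.5)]
0.16 top near [(33.0, -5.4), (28.5, 1.3), (18.0, 1.5), (2.5, 0.8), (-3.5, -1.1), (-18.5, -1.6), (-32.5, 3.5)]
0.16 scene far [(36.5, -2.9), (19.5, 1.2), (15.0, -0.7), (5.0, 1.0), (-6.0, -0.8), (-18.0, -0.8), (-28.5, 3.8)]
0.16 scene near [(37.0, -3.5), (19.5, 1.3), (4.5, 1.6), (-2.5, -1.5), (-18.0, -1.1), (-28.0, 3.7)]
t 1.5 tcp [0.2352 0.5791 0.2393] dpos [-0.3391 -0.1563  0.1193] ang [-0.     -0.     -0.5258] j6 -0.11 F [0.1 0.6 0.5] open 1.0 grip 0.0
```

Request:
{"method": "servo_tool", "body": {"rows": [{"delta_pos": [-0.03,-0.014,0],"angular": [0,0,-0.1],"claw": 1},{"delta_pos": [-0.065,-0.03,0],"angular": [0,0,-0.2],"claw": 1},{"delta_pos": [-0.1,-0.046,0],"angular": [0,0,-0.3],"claw": 1},{"delta_pos": [-0.135,-0.062,0],"angular": [0,0,-0.4],"claw": 0.6},{"delta_pos": [-0.17,-0.078,0],"angular": [0,0,-0.5],"claw": 0.5}], "newtons": 40}}

```text
time_s: 1.92
tcp_pos: [0.3642, 0.4416, 0.2395]
ee_rot: [-0.188, 3.136, 0.0]
ft_force: [0.5, 0.9, 0.1]
opening: 0.746
grip_force: 0.0
```

```bash
python3 -c "
from h import *
to((.4905,.307,.12),.155)"
```

```text
t 1.92 tcp [0.3642 0.4416 0.2395] dpos [-0.1093 -0.1488  0.1195] ang [ 0.0002  0.0005 -0.0351] j6 -0.93 F [0.5 0.9 0.1] open 0.746 grip 0.0
```

Request:
{"method": "servo_tool", "body": {"rows": [{"delta_pos": [-0.02,-0.028,0.015],"angular": [0,0,-0.035],"claw": 0.5},{"delta_pos": [-0.042,-0.056,0.035],"angular": [0,0,-0.035],"claw": 0.5},{"delta_pos": [-0.064,-0.086,0.055],"angular": [0,0,-0.035],"claw": 0.5},{"delta_pos": [-0.087,-0.118,0.075],"angular": [0,0,-0.035],"claw": 0.5},{"delta_pos": [-0.109,-0.149,0.09],"angular": [0,0,-0.035],"claw": 0.5}]}}

```text
time_s: 2.33
tcp_pos: [0.4876, 0.3073, 0.1489]
ee_rot: [0.235, -3.132, 0.0]
ft_force: [-0.5, 1.5, 0.0]
opening: 0.501
grip_force: 0.0
```

```bash
python3 - <<'E'
from h import *
to((.4905,.307,.039),.155)
b=save('scene','sc1.png');cv2.imwrite('pics/c2.png',cv2.resize(b[190:330,320:480,::-1],None,fx=4,fy=4,interpolation=cv2.INTER_CUBIC))
a=save('top','t1.png')
E
```

```text
t 2.33 tcp [0.4876 0.3073 0.1489] dpos [-0.0029 -0.0007  0.1099] ang [-0.     -0.0007 -0.0055] j6 -1.28 F [-0.5  1.5  0. ] open 0.501 grip 0.0
```

View pics/c2.png

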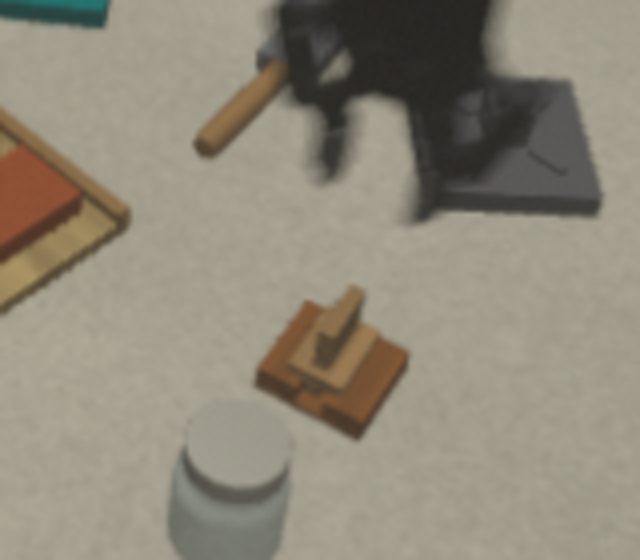

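The claw is above the spacer: the fin is at crop (335,330) and the fingertips at (330,170) and (425,210), about 0.1 m higher. Descending.

Request:
{"method": "servo_tool", "body": {"rows": [{"delta_pos": [-0.003,-0.001,0.03],"angular": [0,0,-0.006],"claw": 0.5},{"delta_pos": [-0.003,-0.001,0.06],"angular": [0,0,-0.006],"claw": 0.5},{"delta_pos": [-0.003,-0.001,0.085],"angular": [0,0,-0.006],"claw": 0.5},{"delta_pos": [-0.003,-0.001,0.1],"angular": [0,0,-0.006],"claw": 0.5},{"delta_pos": [-0.003,-0.001,0.11],"angular": [0,0,-0.006],"claw": 0.5}]}}

```text
time_s: 2.85
tcp_pos: [0.4885, 0.3081, 0.038]
ee_rot: [0.244, -3.129, 0.002]
ft_force: [-0.2, 0.4, 0.1]
opening: 0.499
grip_force: 0.0
```

Request:
{"method": "servo_tool", "body": {"rows": [{"delta_pos": [0,0,0],"angular": [0,0,0],"claw": 0.25},{"delta_pos": [0,0,0],"angular": [0,0,0],"claw": 0.1},{"delta_pos": [0,0,0],"angular": [0,0,0],"claw": 0},{"delta_pos": [0,0,0],"angular": [0,0,0],"claw": 0},{"delta_pos": [0,0,0],"angular": [0,0,0],"claw": 0}]}}

```text
time_s: 3.27
tcp_pos: [0.4914, 0.3089, 0.0417]
ee_rot: [-0.244, 3.129, 0.002]
ft_force: [-0.4, -0.6, -0.2]
opening: 0.109
grip_force: 44.5
```

Request:
{"method": "servo_tool", "body": {"rows": [{"delta_pos": [0,0,0],"angular": [0,0,0],"claw": 0},{"delta_pos": [0,0,0],"angular": [0,0,0],"claw": 0},{"delta_pos": [0,0,-0.02],"angular": [0,0,0],"claw": 0},{"delta_pos": [0,0,-0.045],"angular": [0,0,0],"claw": 0},{"delta_pos": [0,0,-0.07],"angular": [0,0,0],"claw": 0}]}}

```text
time_s: 3.68
tcp_pos: [0.4892, 0.3077, 0.1099]
ee_rot: [0.243, -3.13, 0.002]
ft_force: [0.0, -0.2, -0.5]
opening: 0.105
grip_force: 44.6
```

```bash
python3 - <<'E'
from h import *
to((.5502,.0605,.11),-.078)
b=save('scene','sc2.png');a=save('top','t2.png')
cv2.imwrite('pics/c3.png',np.hstack([cv2.resize(b[220:320,340:440,::-1],(400,400),interpolation=cv2.INTER_CUBIC),cv2.resize(a[150:230,180:260,::-1],(400,400),interpolation=cv2.INTER_CUBIC)])[:,:,::-1])
E
```

```text
t 3.68 tcp [0.4892 0.3077 0.1099] dpos [-2.200e-02 -2.537e-01  1.000e-04] ang [-0.0011 -0.0025  0.2331] j6 -1.29 F [ 0.  -0.2 -0.5] open 0.105 grip 44.59714114665985
```

View pics/c3.png

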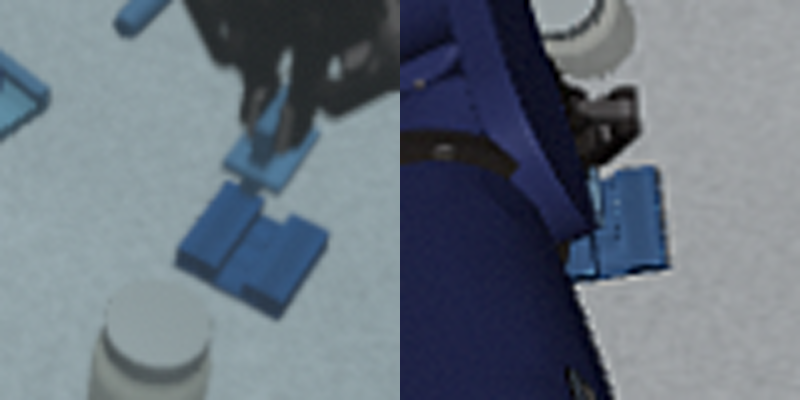

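The spacer is lifted cleanly: its head hangs level at left crop (270,150) and the rest is empty (crop colours are swapped). Carrying it to the joint.

Request:
{"method": "servo_tool", "body": {"rows": [{"delta_pos": [-0.002,-0.025,0],"angular": [0,0,0.046],"claw": 0},{"delta_pos": [-0.004,-0.055,0],"angular": [0,0,0.092],"claw": 0},{"delta_pos": [-0.007,-0.085,0],"angular": [0,0,0.139],"claw": 0},{"delta_pos": [-0.01,-0.115,0],"angular": [0,0,0.186],"claw": 0},{"delta_pos": [-0.012,-0.145,0],"angular": [0,0,0.233],"claw": 0}]}}

```text
time_s: 4.2
tcp_pos: [0.5241, 0.1655, 0.1093]
ee_rot: [-0.125, -3.138, 0.0]
ft_force: [0.1, 0.1, -0.8]
opening: 0.107
grip_force: 44.6
```

```bash
python3 -c "
from h import *
to((.5502,.0605,.085),-.078)"
```

```text
t 4.2 tcp [0.5241 0.1655 0.1093] dpos [-0.0344 -0.1026  0.0243] ang [-0.0003 -0.0011 -0.0016] j6 -1.31 F [ 0.1  0.1 -0.8] open 0.107 grip 44.612383246421814
```

Request:
{"method": "servo_tool", "body": {"rows": [{"delta_pos": [-0.009,-0.025,0],"angular": [0,0,0],"claw": 0},{"delta_pos": [-0.018,-0.053,0],"angular": [0,0,0],"claw": 0},{"delta_pos": [-0.026,-0.08,0.01],"angular": [0,0,0],"claw": 0},{"delta_pos": [-0.034,-0.102,0.02],"angular": [0,0,0],"claw": 0},{"delta_pos": [-0.034,-0.102,0.024],"angular": [0,0,0],"claw": 0}]}}

```text
time_s: 4.62
tcp_pos: [0.5504, 0.0586, 0.0844]
ee_rot: [-0.128, -3.137, 0.003]
ft_force: [-0.1, 0.3, -1.0]
opening: 0.108
grip_force: 44.6
```

Request:
{"method": "servo_tool", "body": {"rows": [{"delta_pos": [0,0,0],"angular": [0,0,0],"claw": 0}]}}

```text
time_s: 4.7
tcp_pos: [0.5489, 0.0614, 0.084]
ee_rot: [-0.127, -3.135, -0.0]
ft_force: [-0.4, 1.0, -0.9]
opening: 0.107
grip_force: 44.6
```

```bash
python3 - <<'E'
from h import *
to((.5502,.0605,.085),-.078);to((.5502,.0605,.085),-.078)
b=save('scene','sc3.png');to((.5502,.0605,.085),-.078)
T=np.array([.5502,.0605]);x=np.array([np.cos(-.078),np.sin(-.078)]);y=np.array([-x[1],x[0]])
# overlay: expected head underside (z=foot+.012) & top corners
f=.085-.033
B=cv2.resize(b[170:300,230:390],None,fx=5,fy=4.6,interpolation=cv2.INTER_CUBIC)
for z,hx,hy,c in((f+.012,.025,.017,(0,255,0)),(f+.02,.025,.017,(255,255,0)),(f,.025,.005,(0,255,255))):
    P=[[*(T+sx*hx*x+sy*hy*y),z] for sx,sy in((1,1),(1,-1),(-1,-1),(-1,1))]
    q=proj('scene',P);q=np.c_[(q[:,1]-230)*5+2,(q[:,0]-170)*4.6+2].astype(np.int32)
    cv2.polylines(B,[q],True,c,1)
cv2.imwrite('pics/c4.png',B[:,:,::-1])
E
```

```text
t 4.7 tcp [0.5489 0.0614 0.084 ] dpos [-0.0013 -0.0008 -0.001 ] ang [ 0.     -0.0042 -0.0027] j6 -1.51 F [-0.4  1.  -0.9] open 0.107 grip 44.56286609172821
t 4.7 tcp [0.5489 0.0614 0.084 ] dpos [-0.0013 -0.0008 -0.001 ] ang [ 0.     -0.0042 -0.0027] j6 -1.51 F [-0.4  1.  -0.9] open 0.107 grip 44.56286609172821
t 4.75 tcp [0.5492 0.0624 0.0847] dpos [-0.0011 -0.0018 -0.0003] ang [ 0.0003 -0.0033 -0.0012] j6 -1.51 F [ 0.  -0.6 -0.3] open 0.104 grip 44.5626962184906
```

View pics/c4.png

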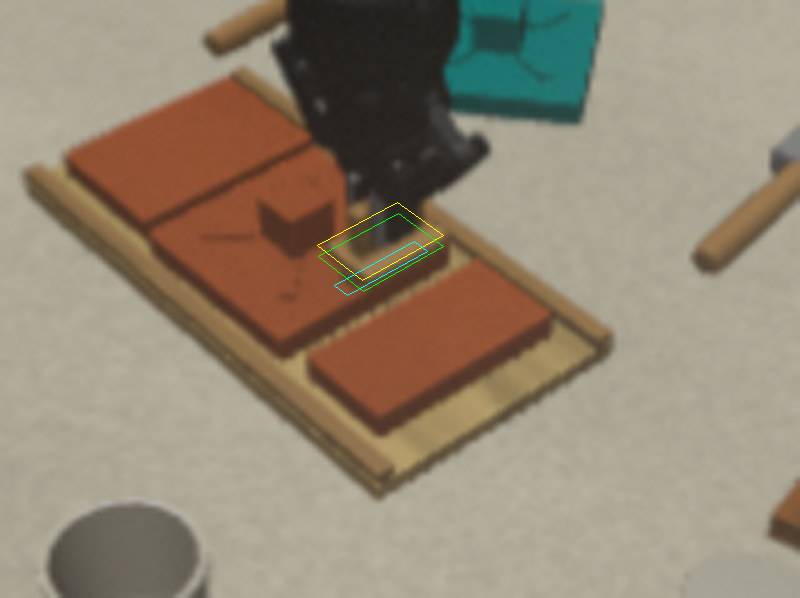

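The spacer's head at crop (380,240) is above the wide joint, roughly on the predicted outline. I'll do a finer check in both views.

```bash
python3 - <<'E'
from h import *
a=save('top','t3.png')[:,:,::-1];b=cv2.imread('pics/sc3.png')
o=[]
for n,im in(('scene',b),('top',a.copy())):
    w=warp(im,n,(.5502,.0605),-.078,.072,.04,.04,.0002)
    for k in(.005,.017): 
        for s in(-1,1): cv2.line(w,(int(200-s*k*5000),0),(int(200-s*k*5000),399),(255,255,0) if k>.01 else (0,255,255),1)
    for s in(-1,1): cv2.line(w,(0,200+s*125),(399,200+s*125),(255,255,0),1)
    o.append(w)
cv2.imwrite('pics/c5.png',np.hstack(o))
E
```

```text
(no output)
```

View pics/c5.png

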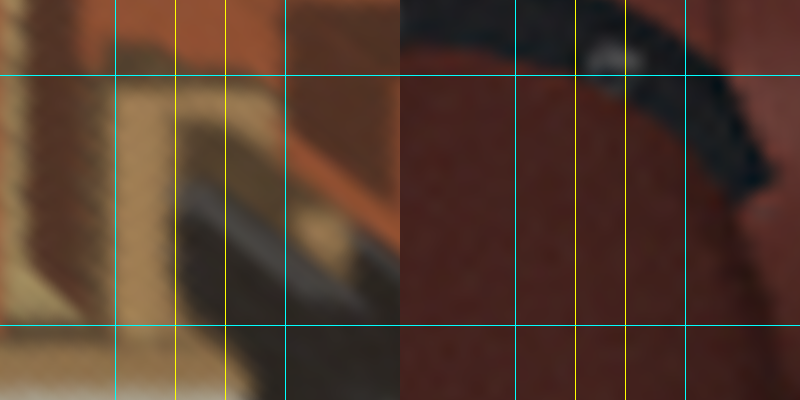

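Head edges match the expected position within about 1 mm. Inserting.

Request:
{"method": "servo_tool", "body": {"rows": [{"delta_pos": [0,-0.0007,0.01],"angular": [0,0,0],"claw": 0},{"delta_pos": [0,-0.0007,0.018],"angular": [0,0,0],"claw": 0},{"delta_pos": [0,-0.0007,0.022],"angular": [0,0,0],"claw": 0},{"delta_pos": [0,-0.0007,0.025],"angular": [0,0,0],"claw": 0},{"delta_pos": [0,-0.0007,0.027],"angular": [0,0,0],"claw": 0}]}}

```text
time_s: 5.22
tcp_pos: [0.5498, 0.0623, 0.0583]
ee_rot: [-0.121, -3.138, 0.0]
ft_force: [-0.4, 0.4, -0.1]
opening: 0.106
grip_force: 44.6
```

Request:
{"method": "servo_tool", "body": {"rows": [{"delta_pos": [0,0,0.002],"angular": [0,0,0],"claw": 0},{"delta_pos": [0,0,0.004],"angular": [0,0,0],"claw": 0},{"delta_pos": [0,0,0.005],"angular": [0,0,0],"claw": 0}]}}

```text
time_s: 5.47
tcp_pos: [0.5506, 0.0619, 0.0541]
ee_rot: [0.122, 3.139, -0.0]
ft_force: [-0.5, 0.0, 0.2]
opening: 0.11
grip_force: 44.6
```

Request:
{"method": "servo_tool", "body": {"rows": [{"delta_pos": [0,0,0.001],"angular": [0,0,0],"claw": 0},{"delta_pos": [0,0,0.002],"angular": [0,0,0],"claw": 0},{"delta_pos": [0,0,0.0025],"angular": [0,0,0],"claw": 0},{"delta_pos": [0,0,0.003],"angular": [0,0,0],"claw": 0}]}}

```text
time_s: 5.8
tcp_pos: [0.5507, 0.0618, 0.0535]
ee_rot: [-0.122, -3.138, 0.0]
ft_force: [-6.6, 0.3, 16.5]
opening: 0.1
grip_force: 46.8
```

Request:
{"method": "servo_tool", "body": {"rows": [{"delta_pos": [0,0,-0.0015],"angular": [0,0,0],"claw": 0},{"delta_pos": [0,0,-0.0015],"angular": [0,0,0],"claw": 0.2},{"delta_pos": [0,0,-0.0015],"angular": [0,0,0],"claw": 0.35},{"delta_pos": [0,0,-0.0015],"angular": [0,0,0],"claw": 0.4},{"delta_pos": [0,0,-0.0015],"angular": [0,0,0],"claw": 0.4}]}}

```text
time_s: 6.22
tcp_pos: [0.5503, 0.0618, 0.0523]
ee_rot: [-0.122, -3.139, 0.0]
ft_force: [-0.5, 0.7, 0.3]
opening: 0.398
grip_force: 0.0
```

Request:
{"method": "servo_tool", "body": {"rows": [{"delta_pos": [0,0,-0.015],"angular": [0,0,0],"claw": 0.4},{"delta_pos": [0,0,-0.035],"angular": [0,0,0],"claw": 0.45},{"delta_pos": [0,0,-0.055],"angular": [0,0,0],"claw": 0.55},{"delta_pos": [0,0,-0.07],"angular": [0,0,0],"claw": 0.6}]}}

```text
time_s: 6.55
tcp_pos: [0.5509, 0.0618, 0.1238]
ee_rot: [0.122, 3.138, 0.0]
ft_force: [-0.1, 0.1, -0.4]
opening: 0.598
grip_force: 0.0
```

```bash
python3 - <<'E'
from h import *
b=save('scene','sc4.png')[:,:,::-1].copy();Y=-.078
cs,sn=np.cos(Y),np.sin(Y)
# relief centre: v in [-56.5,52.5] about origin (.5465,0)
c=np.array([.5465-sn*-.002-.001,-.002*cs]);print(c)
to((*c,.12),Y)
w=[cv2.resize(warp(b,'scene',(.5495,.04),Y,z,.055,.08,.0004),None,fx=1,fy=1) for z in(.038,.060)]
cv2.imwrite('pics/c6.png',np.hstack(w+[cv2.resize(b[200:290,260:390],(400,275))]))
E
```

```text
[ 0.54534416 -0.00199392]
t 6.6 tcp [0.5533 0.0618 0.127 ] dpos [ 0.003  -0.0643  0.007 ] ang [0.0004 0.0066 0.0003] j6 -1.51 F [ 2.1 -0.9  2.1] open 0.602 grip 0.0
```

View pics/c6.png

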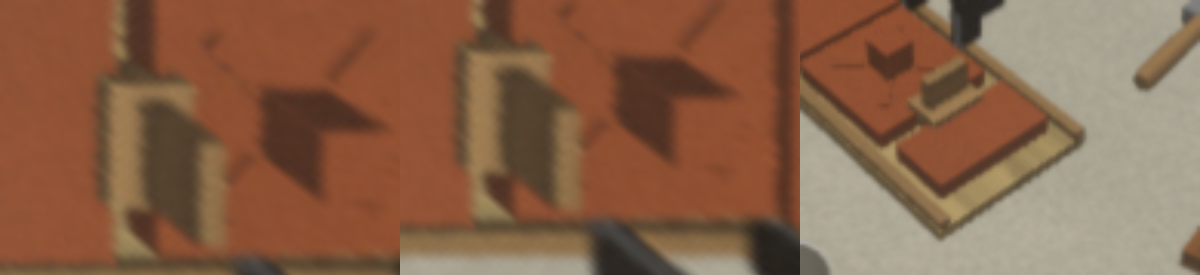

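The spacer stands upright and seated, midway along the joint, with its head on both tiles; the boss top is near (.548,-.003). Moving over the boss.

Request:
{"method": "servo_tool", "body": {"rows": [{"delta_pos": [0,-0.02,0],"angular": [0,0,0],"claw": 0.5},{"delta_pos": [-0.001,-0.045,0],"angular": [0,0,0],"claw": 0.5},{"delta_pos": [-0.002,-0.063,0],"angular": [0,0,0],"claw": 0.5},{"delta_pos": [-0.002,-0.063,0.02],"angular": [0,0,0],"claw": 0.5},{"delta_pos": [-0.002,-0.063,0.04],"angular": [0,0,0],"claw": 0.5}]}}

```text
time_s: 7.02
tcp_pos: [0.5491, -0.0025, 0.0832]
ee_rot: [0.125, 3.135, -0.001]
ft_force: [-0.1, 0.8, -0.5]
opening: 0.496
grip_force: 0.0
```

```bash
python3 - <<'E'
from h import *
to((.547,-.003,.04),-.078)
b=save('scene','sc5.png');cv2.imwrite('pics/c7.png',cv2.resize(b[160:280,230:390,::-1],None,fx=5,fy=5,interpolation=cv2.INTER_CUBIC))
to((.547,-.003,.04),-.078)
E
```

```text
t 7.02 tcp [ 0.5491 -0.0025  0.0832] dpos [ 0.0023 -0.0007  0.0432] ang [-0.0003  0.004  -0.0018] j6 -1.62 F [-0.1  0.8 -0.5] open 0.496 grip 0.0
t 7.07 tcp [ 0.5446 -0.0016  0.0777] dpos [-0.0027 -0.0013  0.0377] ang [ 0.0003 -0.0061 -0.0013] j6 -1.62 F [-1.4 -0.4 -2.4] open 0.503 grip 0.0
```

View pics/c7.png

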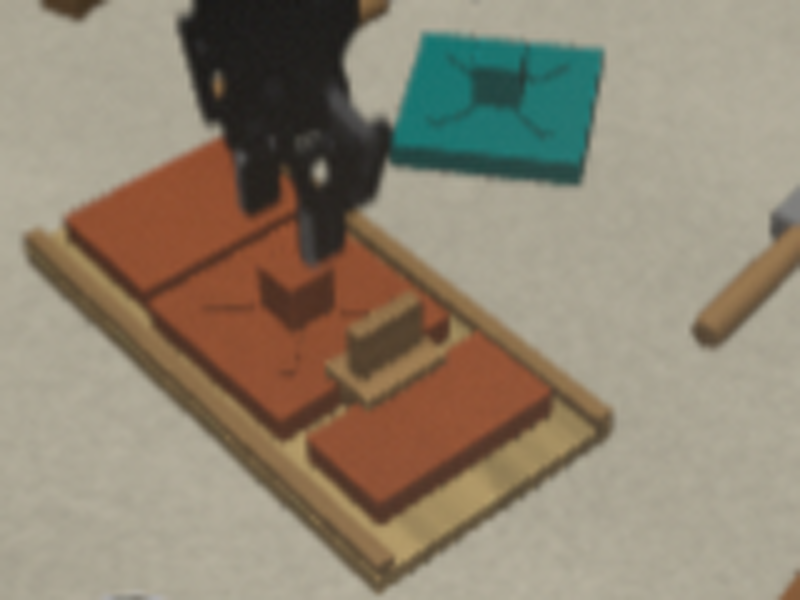

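The fingers straddle the boss (crop (297,285)), and the spacer is seated at (390,345). Descend and grip.

Request:
{"method": "servo_tool", "body": {"rows": [{"delta_pos": [0,0,0.012],"angular": [0,0,0],"claw": 0.5},{"delta_pos": [0,0,0.022],"angular": [0,0,0],"claw": 0.5},{"delta_pos": [0,0,0.031],"angular": [0,0,0],"claw": 0.5},{"delta_pos": [0,0,0.037],"angular": [0,0,0],"claw": 0.5},{"delta_pos": [0,0,0.041],"angular": [0,0,0],"claw": 0.5}]}}

```text
time_s: 7.48
tcp_pos: [0.5473, -0.0009, 0.0408]
ee_rot: [-0.121, -3.138, -0.0]
ft_force: [-0.6, -0.7, 0.4]
opening: 0.502
grip_force: 0.0
```

Request:
{"method": "servo_tool", "body": {"rows": [{"delta_pos": [0,0,0],"angular": [0,0,0],"claw": 0.4},{"delta_pos": [0,0,0],"angular": [0,0,0],"claw": 0.33},{"delta_pos": [0,0,0],"angular": [0,0,0],"claw": 0.3},{"delta_pos": [0,0,0],"angular": [0,0,0],"claw": 0.25},{"delta_pos": [0,0,0],"angular": [0,0,0],"claw": 0.25}], "newtons": 40}}

```text
time_s: 7.9
tcp_pos: [0.5478, -0.0011, 0.0419]
ee_rot: [0.122, 3.139, 0.0]
ft_force: [0.2, 2.2, -1.2]
opening: 0.322
grip_force: 40.5
```

Request:
{"method": "servo_tool", "body": {"rows": [{"delta_pos": [0,0.001,0],"angular": [0,0,0],"claw": 0.25},{"delta_pos": [0,0.002,0],"angular": [0,0,0],"claw": 0.25},{"delta_pos": [0,0.003,0],"angular": [0,0,0],"claw": 0.25},{"delta_pos": [0,0.004,0],"angular": [0,0,0],"claw": 0.25},{"delta_pos": [0,0.005,0],"angular": [0,0,0],"claw": 0.25}]}}

```text
time_s: 8.32
tcp_pos: [0.5482, 0.0034, 0.0419]
ee_rot: [0.122, 3.139, -0.001]
ft_force: [-0.1, -3.2, 0.1]
opening: 0.32
grip_force: 40.6
```

Request:
{"method": "servo_tool", "body": {"rows": [{"delta_pos": [0,0.0005,0],"angular": [0,0,0],"claw": 0.25},{"delta_pos": [0,0.001,0],"angular": [0,0,0],"claw": 0.25},{"delta_pos": [0,0.0015,0],"angular": [0,0,0],"claw": 0.25}]}}

```text
time_s: 8.57
tcp_pos: [0.5484, 0.0049, 0.0419]
ee_rot: [0.122, 3.139, -0.002]
ft_force: [-1.4, -6.7, 0.9]
opening: 0.321
grip_force: 40.8
```

Request:
{"method": "servo_tool", "body": {"rows": [{"delta_pos": [0,0.0005,0],"angular": [0,0,0],"claw": 0.25},{"delta_pos": [0,0.001,0],"angular": [0,0,0],"claw": 0.25},{"delta_pos": [0,0.001,0],"angular": [0,0,0],"claw": 0.25}]}}

```text
time_s: 8.82
tcp_pos: [0.5484, 0.005, 0.042]
ee_rot: [0.121, 3.139, -0.004]
ft_force: [-0.3, -8.7, 0.9]
opening: 0.316
grip_force: 40.8
```

Request:
{"method": "servo_tool", "body": {"rows": [{"delta_pos": [0,0.0005,0],"angular": [0,0,0],"claw": 0.25},{"delta_pos": [0,0.001,0],"angular": [0,0,0],"claw": 0.25},{"delta_pos": [0,0.001,0],"angular": [0,0,0],"claw": 0.25}]}}

```text
time_s: 9.07
tcp_pos: [0.5484, 0.0051, 0.0421]
ee_rot: [0.121, 3.139, -0.007]
ft_force: [-1.3, -11.1, 0.7]
opening: 0.32
grip_force: 40.9
```

Request:
{"method": "servo_tool", "body": {"rows": [{"delta_pos": [0,0.0005,0],"angular": [0,0,0],"claw": 0.25},{"delta_pos": [0,0.001,0],"angular": [0,0,0],"claw": 0.25},{"delta_pos": [0,0.0015,0],"angular": [0,0,0],"claw": 0.25},{"delta_pos": [0,0.0015,0],"angular": [0,0,0],"claw": 0.25},{"delta_pos": [0,0.0015,0],"angular": [0,0,0],"claw": 0.25}]}}

```text
time_s: 9.48
tcp_pos: [0.5484, 0.0052, 0.0422]
ee_rot: [-0.12, -3.139, 0.01]
ft_force: [-2.0, -14.1, 2.5]
opening: 0.32
grip_force: 41.1
```

```bash
python3 - <<'E'
from h import *
b=save('scene','sc6.png')[:,:,::-1].copy()
w=warp(b,'scene',(.5495,.04),-.078,.030,.06,.11,.0004)
cv2.imwrite('pics/c8.png',np.hstack([w[:,:400],cv2.resize(b[200:290,260:390],(400,300),interpolation=cv2.INTER_CUBIC)]))
to((.5,0,.04),-.078)
E
```

```text
t 9.53 tcp [0.5484 0.0052 0.0422] dpos [ 0.0478 -0.0088  0.0023] ang [-0.0066 -0.0001  0.0017] j6 -1.6 F [ -2.4 -14.9   2.6] open 0.321 grip 41.07180118560791
```

View pics/c8.png

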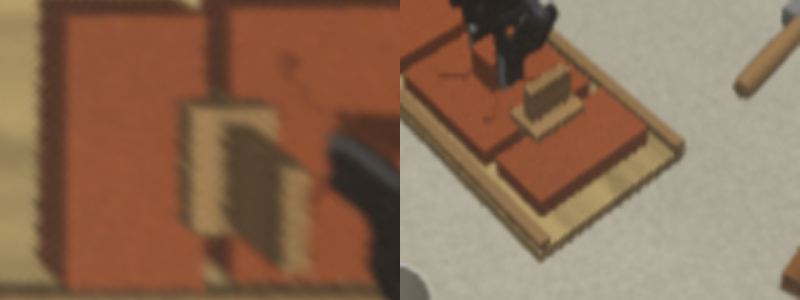

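The joint has closed to the 10 mm blade (crop columns 205–228). The tile is square, the spacer is upright and untouched, and the arm is pushing with 14 N. Handing in.

```bash
python3 -c "
from station import r
print(r.finish_job())"
```

```text
the job is handed in; nothing more can be done
None
```

I handed the job in: the spacer stands home midway along the wide joint beside the short border tile, let go, and the gripper still holds the relief tile pressed against it with about 14 N. In the last picture the joint had closed to about the spacer's 10 mm and both looked square; I have no verdict back, and I didn't re-measure the wedge, jar and adapter, but no move went near them.

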